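Shift the filter selector into the triangle slot

ROBOT

A 6-joint arm with a two-finger parallel gripper is mounted at the origin on a cart in front of the work surface, level with it; the furniture and walls round the work are solid. World frame = base frame: x ahead of the robot, y to its left, z up, the work surface at z = 0. Lengths are in mm, angles in rad, forces in N, time in s.
With the tool pointing down it reaches from about 350 to 775 mm from the base axis. Payload 7.3 kg.
Tool frame: the origin (TCP) lies at the centre of the arm's flange, where the gripper is bolted on; the fingertips stand 178 mm ahead of it and the grasp point (between the pads) lies 159 mm ahead of it; z points along the fingers, y is the direction in which the jaws open and shut (so a half turn about z gives the same grasp; the last joint's range is limited). The gripper opens to 92 mm and grips with 3 to 60 N. Pads are 19 mm wide; open, the fingers measure 130 mm over their backs; the gripper's body (75 mm by 190 mm) begins 47 mm behind the grasp point.
Start: joints at [-1.3, 0.342, 1.524, -0, 1.275, -0.146], TCP at [212.558, -480.049, 404.741] pointing down, gripper open.
Joint ranges: [-2.53, 2.53], [-0.77, 2.02], [0.04, 2.7], [-1, 4.14], [0.28, 2.66], [-3.11, 3.11]. Speed limits (rad/s): [2.57, 2.57, 3.14, 3.14, 3.14, 3.14].

INTERFACE

Orientations are given as [roll, pitch, yaw] about the fixed x, y, z axes, in that order (R = Rz(yaw) Ry(pitch) Rx(roll)).
In Python, from plant import status, viewer, ticket gives the robot as it stands.
- The arm moves only by the tool play_rows, never from a script. Its argument "commands" is a list of rows, each an object with "offset": the shift along the tool's x, y, z in m, a list of three; "twist": the turn about the tool's z in degrees. A call has 1 to 5 rows; each row shifts and turns the commanded pose from where the row before left it, along the tool's axes as they then stand; what a row does not reach is not made up. A row lasts 1/10 s, in which the tool goes at most 50 mm and 8.59 degrees, less where a joint would pass 70% of its speed; a pose out of reach is approached as far as the arm can. A call with a gripper value outside its range is refused whole. "jaw" is the closure in counts, from 0 (fully open) to 255 (shut), set as the call begins (left out, the last holds). The fingers move at their own pace and stop on an object; the grip force is fixed at half the most. Time passes only in rows, so rows that do not move let the fingers close. It gives the time, the measured TCP pose, the force and the opening at its end, in the units of the state.
- status.get_obs(): the state, without advancing time (a new reading comes with each control period).
- viewer.capture(name): name is "scene" or "top" or "wrist"; returns the picture (400x640x3 uint8, red, green, blue); there is no depth.
- viewer.camera_params(name): a dict with "fov_y" (degrees; the focal length in pixels is half the picture's height over the tangent of half this angle, whatever the lens; pixels are square), "cx", "cy" (the principal point, pixels), "rvec" (rotation vector, rad) and "tvec" (3), from world to camera coordinates, as OpenCV has them; the wrist camera has in their place "T_tool_cam" (4x4, takes a point from camera to tool coordinates, whose origin is the TCP and whose axes are the flange's). Camera axes: x right, y down, z forward; pixel columns grow to the right and rows downward; lengths in mm; the calibration is good to about 2 mm. A picture is of the moment at which its call begins: read the wrist's pose just before it. camera_params takes no time and is no camera call.
- ticket.close_job(): hands the job in, once; it reports no verdict.
The state is a dict: "time": time; "joint_positions": joint angles; "dq": joint speeds; "tau": joint torques, N m; "tool_pos": TCP position; "tcp_rot": TCP orientation; "contact_force": force on the tool from outside, world axes, zero at the start; "moment": the same for the moment, N m; "grip_width": finger opening in mm.
Only numpy, scipy, OpenCV 4.12 (cv2) and the standard library are available. Lean on these libraries where they do the work, as an engineer would, in place of code of your own. Each camera call takes 0.05 s, during which the arm holds its last target.

TASK

On the grey filter selector box, push the lever out of its middle rest slot, along the cross channel, and fully home into the slot beside the triangular marker. Push it gently with the outside of the fingers, without gripping it. Do not put it into any of the other marked slots on the way, leave the other things on the table where they stand, and finish clear of everything.

Things in the scene. Friction and masses are not known exactly. Their poses are not given: they have to be found in the camera images.
- selector: Filter selector, fixed to the table: grey box 140 x 142 mm with an aluminium gate plate (132 mm along its x, 136 mm along its y) on top, upper face 70 mm above the table; 20 mm beam tubes on its -x and +x faces. Origin: centre of its underside, on the table; x points to its far side, y to its left, z up. The lever's pivot is on this z axis, 10 mm above the table
- gate (a point): Centre of the plate's upper face. 12 mm slots guide the 8 mm lever stem. A cross channel runs along y; at its ends (22 mm left and right) one slot leads to +x and one to -x: four corner slots, stem travel 22 mm from the channel. In the middle a single slot leads to -x: the rest slot, where the lever starts (no middle slot at +x). All end in firm stops: the lever can be pushed till it stops
- knob (a point): Centre of the lever's black round grip, 26 mm diameter, 44 mm tall, 150 mm along the lever from its pivot. Upright, it is 160 mm above the table (grip from 138 to 182 mm). In the rest slot it is about 52 mm off the selector's z axis and 151 mm high; in a corner slot about 52 mm off in x, 49 mm in y, 143 mm high
- lever (a joint): Lean of the lever along the selector's x, rad: 0 in the cross channel, about +0.35 fully home in a far (+x) slot, about -0.35 fully home in a near (-x) slot. Starts between -0.35 and -0.26, in the rest slot. The lever stays where it is left and moves at about 2 N at the knob. Play in the channel about 0.04 rad either way
- lever_side (a joint): Lean of the lever along the selector's y, rad: about 0 in the middle (rest slot), about +0.35 at the left (+y) pair of slots and about -0.35 at the right (-y) pair, with about 0.04 rad of play
- marker_round: Raised black marker on the gate plate, a round disc 28 mm in diameter, 4 mm high; origin at the centre of its underside, on the plate. It lies 47 mm (in x) and 47 mm (in y) from the plate's centre, just beyond the outer end of the corner slot that it marks; which marker is at which corner changes
- marker_square: Raised black marker on the gate plate, a 26 mm square, 4 mm high; origin at the centre of its underside, on the plate. It lies 47 mm (in x) and 47 mm (in y) from the plate's centre, just beyond the outer end of the corner slot that it marks; which marker is at which corner changes
- marker_bar: Raised black marker on the gate plate, a narrow bar, 9 mm along the selector's x and 32 mm along its y, 4 mm high; origin at the centre of its underside, on the plate. It lies 47 mm (in x) and 47 mm (in y) from the plate's centre, just beyond the outer end of the corner slot that it marks; which marker is at which corner changes
- marker_triangle: Raised black marker on the gate plate, a triangle with 32 mm sides, one corner pointing to the selector's +x, 4 mm high; origin at the centre of its underside, on the plate. It lies 47 mm (in x) and 47 mm (in y) from the plate's centre, just beyond the outer end of the corner slot that it marks; which marker is at which corner changes
- filter_frame_0: Bystander, loose, to be left alone: flat black square optical filter frame, 50 x 50 x 9 mm; origin at the centre of its underside
- power_sensor: Bystander, loose, to be left alone: black round sensor head, 48 mm diameter, 26 mm high; origin at the centre of its underside
- base_clamp: Bystander, loose, to be left alone: flat light metal base clamp, 26 x 75 x 17 mm; origin at the centre of its underside
- post_holder_0: Bystander, loose, to be left alone: light metal post holder with an upright post and a side screw, 25 x 41 x 95 mm; origin at the centre of its underside
- sample_dish: Bystander, loose, to be left alone: white shallow dish, 60 mm diameter, 12 mm high; origin at the centre of its underside
- mirror_mount: Bystander, loose, to be left alone: mirror in a black square mount on a post, 51 x 52 x 106 mm; origin at the centre of its underside

How it is judged (in metres and radians):
At the end, for the whole second after the job is handed in: The lever is fully home in the slot beside the triangular marker: its lean along the slot is more than 0.27 rad (the stop is at about 0.35), the knob's centre is within 30 mm horizontally of the marker's centre, and the lever is still (horizontal distance between knob and marker_triangle below 0.03 m and (value of joint lever above 0.27 rad or value of joint lever below -0.27 rad) and velocity of joint lever between -0.05 and 0.05 rad/s and velocity of joint lever_side between -0.05 and 0.05 rad/s); the robot touches nothing.
It fails at once if the lever enters the slot of another marker: knob within 30 mm horizontally of the marker's centre, and leaning more than 0.2 rad along the slot ((horizontal distance between knob and marker_round below 0.03 m or horizontal distance between knob and marker_square below 0.03 m or horizontal distance between knob and marker_bar below 0.03 m) and (value of joint lever above 0.2 rad or value of joint lever below -0.2 rad)).
It fails at once if the lever or the selector is gripped or forced: more than 35 N between fingers and selector or lever (contact force between the fingers and selector above 35 N).
It fails at once if a bystander is lifted or moved more than 20 mm (distance of any of filter_frame_0, power_sensor, base_clamp, post_holder_0, sample_dish, mirror_mount from where it was at the start of the episode above 0.02 m).
It also fails if it takes over 43 s, if anything falls off the work surface, if the arm or the gripper's body presses on something with over 40 N, if the wrist force passes 120 N, or if a joint passes its speed limit or range.

## Working session

There is one attempt and no reset: what is moved stays moved. The work goes in short steps, Python scripts to look and compute and a tool call to move; the robot and the scene stay as the last step left them, time stands still between calls to the robot, and variables do not carry over. Pictures are saved under pics/ and viewed, and the job is handed in when it is done.

Besides the shell and the picture viewer there is one more tool, called after "Call:" by a JSON object that holds its "method" and its "body", one argument or row to a line. play_rows: Moves the arm, as the interface text tells. Its arguments: {"type":"object","properties":{"commands":{"type":"array"},"jaw":{"type":"number"}},"required":["commands"]}

```bash
mkdir -p pics; ls; python3 - <<'E'
from plant import status, viewer
import cv2
print(status.get_obs())
for n in ("scene","top"):
    cv2.imwrite(f"pics/{n}0.png",viewer.capture(n)[:,:,::-1]); print(n,viewer.camera_params(n))
print(viewer.camera_params("wrist"))
E
```

```text
pics
{'time': 0.0, 'joint_positions': array([-1.29998205e+00,  3.42741554e-01,  1.52499266e+00, -4.02854958e-05,
        1.27538928e+00, -1.46030814e-01]), 'dq': array([-1.02149981e-03,  3.81234601e-04,  3.45480292e-04,  2.46276876e-04,
       -9.18306145e-05, -3.02648046e-04]), 'tau': array([ 9.98138858e-04, -4.31250143e+01, -2.44216973e+01,  7.18521327e-02,
        5.60707622e-02, -1.23566715e-04]), 'tool_pos': array([ 212.52775233, -479.92333962,  404.04347635]), 'tcp_rot': array([-3.14007250e+00, -1.84644373e-04,  4.16856712e-01]), 'contact_force': array([ 0.15820237, -0.39091763,  0.44575104]), 'moment': array([ 0.04834611,  0.02233692, -0.02991599]), 'grip_width': 92.01865571754703}
scene {'fov_y': 56.76328568888769, 'cx': 322.0296518830193, 'cy': 201.77774920130872, 'rvec': array([ 1.10237285, -2.38284454,  0.99157182]), 'tvec': array([358.09367041, 323.29342928, 758.14217586])}
top {'fov_y': 53.18448563760138, 'cx': 316.9249058685312, 'cy': 203.1749237663957, 'rvec': array([ 2.15783888, -2.10461767,  0.16237971]), 'tvec': array([  36.56683875,  537.2640875 , 1069.15715092])}
{'fov_y': 58.768779637076186, 'cx': 317.82718409075477, 'cy': 202.26198737306913, 'T_tool_cam': array([[ 1.41587286e-03, -9.63000742e-01, -2.69495021e-01,
         7.22901778e+01],
       [ 9.99998982e-01,  1.41070505e-03,  2.12847759e-04,
        -8.06656481e-01],
       [ 1.75205436e-04, -2.69495048e-01,  9.63001759e-01,
         2.03593520e+01],
       [ 0.00000000e+00,  0.00000000e+00,  0.00000000e+00,
         1.00000000e+00]])}
```

View pics/scene0.png

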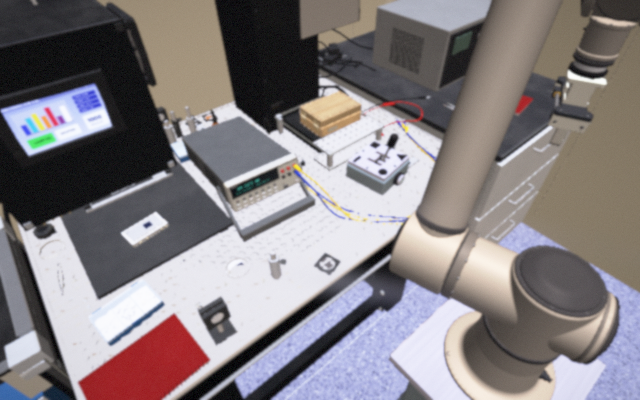

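View pics/top0.png

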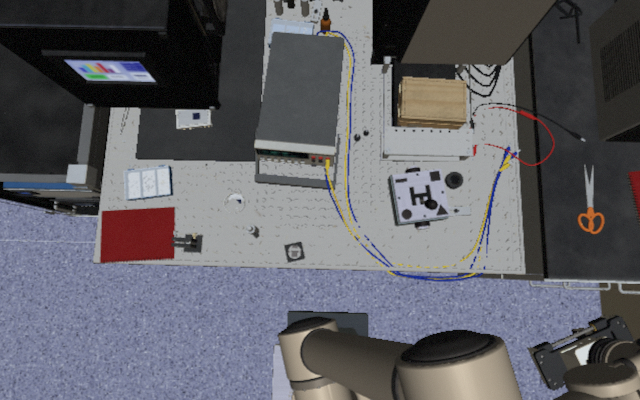

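The selector shows at about (420,195) in the top view and (380,165) in the scene view. The round black thing at top (454,180) is probably the power sensor. I'll zoom in.

```bash
cat > h.py <<'E'
import numpy as np, cv2
from plant import status, viewer
from scipy.spatial.transform import Rotation as R
def K(p): 
    f=200/np.tan(np.radians(p['fov_y'])/2); return np.array([[f,0,p['cx']],[0,f,p['cy']],[0,0,1]])
def pose(n,obs=None):
    p=viewer.camera_params(n)
    if n!='wrist':
        return K(p),cv2.Rodrigues(p['rvec'])[0],np.array(p['tvec'])
    o=obs
    T=np.eye(4);T[:3,:3]=R.from_euler('xyz',o['tcp_rot']).as_matrix();T[:3,3]=o['tool_pos']
    W=np.linalg.inv(T@p['T_tool_cam']); return K(p),W[:3,:3],W[:3,3]
def proj(P,c):
    k,r,t=c; q=(np.atleast_2d(P)@r.T+t)@k.T; return q[:,:2]/q[:,2:]
def ray(uv,c,z):
    k,r,t=c; d=r.T@np.linalg.inv(k)@np.array([uv[0],uv[1],1.]); C=-r.T@t
    return C+d*(z-C[2])/d[2]
E
python3 - <<'E'
from h import *
a=cv2.imread('pics/top0.png')[130:250,350:510]; cv2.imwrite('pics/topz.png',cv2.resize(a,None,fx=5,fy=5,interpolation=cv2.INTER_CUBIC))
a=cv2.imread('pics/scene0.png')[120:200,330:430]; cv2.imwrite('pics/scz.png',cv2.resize(a,None,fx=7,fy=7,interpolation=cv2.INTER_CUBIC))
c=pose('top')
for uv in [(420,190)]: print(ray(uv,c,70))
E
```

```text
[ 575.16947511 -230.66826848   70.        ]
```

View pics/topz.png

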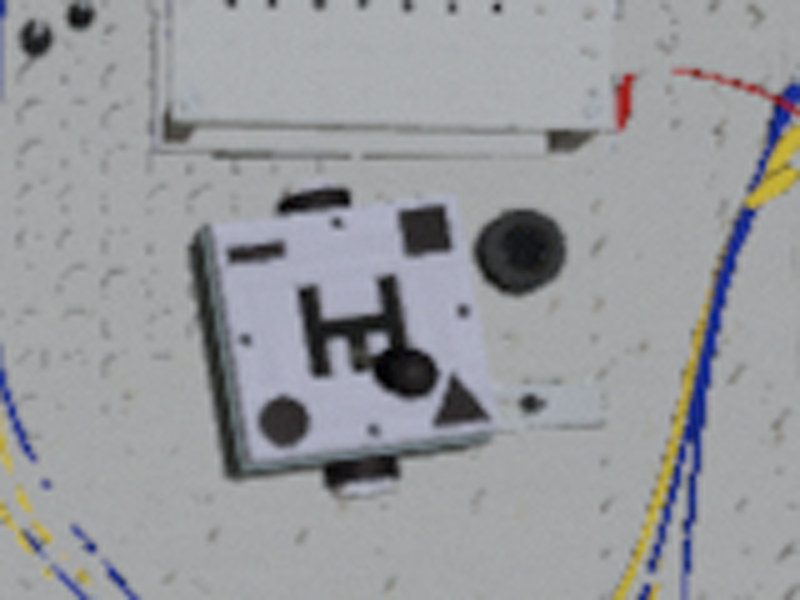

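View pics/scz.png

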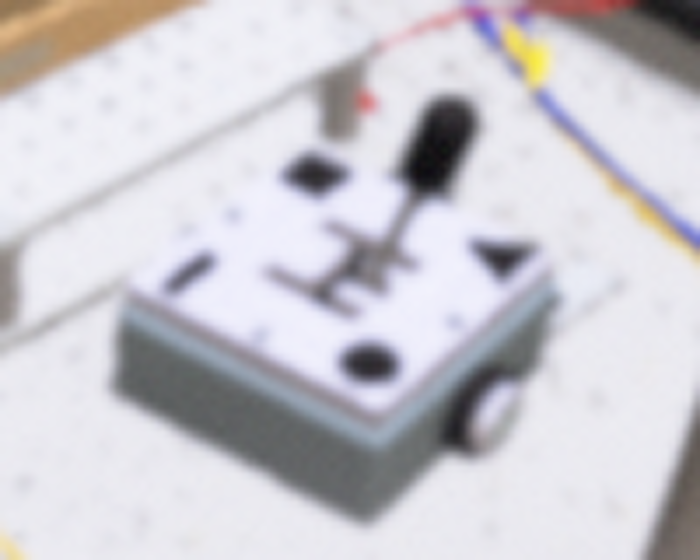

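Markers in the top view: bar far-left, square far-right, triangle near-right, round near-left. The knob leans toward the near side. Next I'll fit the pose from both views.

```bash
python3 - <<'E'
from h import *
from scipy.optimize import least_squares
top=np.array([(257,252),(425,230),(461,404),(284,421)])/5+[350,130]-0.4
sc=np.array([(190,272),(316,172),(507,255),(369,362)])/7+[330,120]-0.43
L=np.array([(47,47),(47,-47),(-47,-47),(-47,47)])
ct,cs=pose('top'),pose('scene')
def P(p):
    c,s=np.cos(p[3]),np.sin(p[3]); return np.c_[L@np.array([[c,-s],[s,c]]).T+p[:2],np.full(4,p[2])]
for use in ('t','s','ts'):
    def f(p):
        r=[]
        if 't' in use:r.append(proj(P(p),ct)-top)
        if 's' in use:r.append(proj(P(p),cs)-sc)
        return np.concatenate(r).ravel()
    s=least_squares(f,[575,-230,74,0.1]); print(use,s.x.round(3),np.abs(s.fun).max().round(2))
k1=np.array((406,372))/5+[350,130]-.4;k2=np.array((438,147))/7+[330,120]-.43
X=cv2.triangulatePoints(ct[0]@np.c_[ct[1],ct[2]],cs[0]@np.c_[cs[1],cs[2]],k1,k2);X=(X[:3]/X[3]).ravel();print('knob',X)
p=s.x;c,s_=np.cos(p[3]),np.sin(p[3]);print('local',np.array([[c,s_],[-s_,c]])@(X[:2]-p[:2]))
# shelf: near edge
print('shelf edge top ray', [ray(((u/5+350),(v/5+130)),ct,z).round() for z in(60,100) for u,v in((170,125),(610,130))])
E
```

```text
t [ 5.58773e+02 -2.29032e+02  8.58670e+01  1.51000e-01] 0.63
s [ 5.46659e+02 -2.12203e+02  9.34530e+01  1.46000e-01] 0.76
ts [ 5.61158e+02 -2.31141e+02  7.54540e+01  1.49000e-01] 1.08
knob [ 523.89748958 -235.64269983  153.50318434]
local [-37.51645572   1.07405552]
shelf edge top ray [array([ 675., -134.,   60.]), array([ 677., -379.,   60.]), array([ 663., -128.,  100.]), array([ 666., -364.,  100.])]
```

Call:
{"method": "play_rows", "body": {
  "commands": [
    {"offset": [0.043, -0.017, 0], "twist": 0},
    {"offset": [0.043, -0.017, 0], "twist": 0},
    {"offset": [0.043, -0.017, 0], "twist": 0},
    {"offset": [0.043, -0.017, 0], "twist": 0},
    {"offset": [0.043, -0.017, 0], "twist": 0}
  ],
  "jaw": 255
}}

```text
time: 0.6
tool_pos: [375.7, -313.8, 404.5]
tcp_rot: [-3.141, 0.0, 0.416]
contact_force: [-0.1, -0.6, -0.1]
grip_width: 56.2
```

Call:
{"method": "play_rows", "body": {
  "commands": [
    {"offset": [0.043, -0.017, 0], "twist": 0},
    {"offset": [0.043, -0.017, 0], "twist": 0},
    {"offset": [0, 0, 0], "twist": 7.7},
    {"offset": [0, 0, 0], "twist": 7.7},
    {"offset": [0, 0, 0], "twist": 0}
  ]
}}

```text
time: 1.1
tool_pos: [439.9, -248.9, 404.4]
tcp_rot: [-3.141, 0.001, 0.148]
contact_force: [1.0, -0.0, -0.1]
grip_width: 16.4
```

Call:
{"method": "play_rows", "body": {
  "commands": [
    {"offset": [0, 0, 0], "twist": 0},
    {"offset": [0, 0, 0], "twist": 0}
  ]
}}

```text
time: 1.3
tool_pos: [439.4, -249.6, 404.6]
tcp_rot: [-3.141, 0.0, 0.15]
contact_force: [-0.5, 1.0, -1.0]
grip_width: 2.0
```

```bash
python3 - <<'E'
from h import *
o=status.get_obs();print(o['time'],o['tool_pos'],o['tcp_rot'],o['contact_force'],o['grip_width'])
im=viewer.capture('wrist');cv2.imwrite('pics/w1.png',im[:,:,::-1])
np.save('o1.npy',np.r_[o['tool_pos'],o['tcp_rot']])
c=pose('wrist',o); print(proj([561,-231,74],c))
E
```

```text
1.3 [ 439.39304548 -249.63996358  404.59866905] [-3.14142316e+00  2.24138941e-04  1.49945111e-01] [-0.4723032   0.99923346 -0.95983746] 1.9671391539567529
[[318.61013382  36.82923466]]
```

View pics/w1.png

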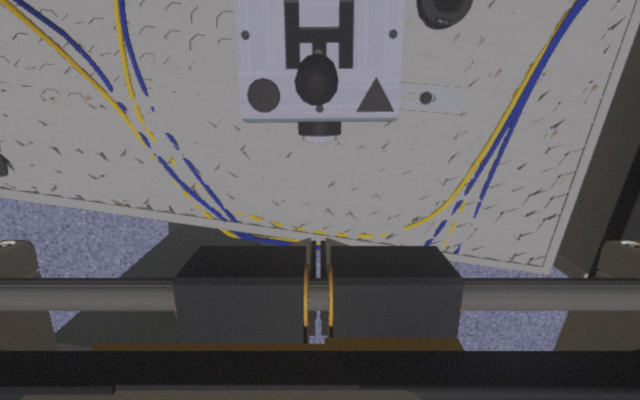

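```bash
python3 - <<'E'
from h import *
p=viewer.camera_params('wrist');T=np.linalg.inv(p['T_tool_cam']);c=(K(p),T[:3,:3],T[:3,3])
for P in [(0,0,178),(9.5,19,178),(9.5,-19,178),(-9.5,19,178),(9.5,19,112),(9.5,60,112),(9.5,0,178),(37,0,112),(37,95,112)]:print(P,proj(P,c).round())
# wrist fit: markers round, triangle
v=np.load('o1.npy');o=dict(tool_pos=v[:3],tcp_rot=v[3:]);w=pose('wrist',o)
a=ray((264,95),w,74);b=ray((376,98),w,74);print(a,b,(a-b)/94)
u=(a-b)[:2]/np.linalg.norm((a-b)[:2]);m=(a+b)[:2]/2; xh=np.array([u[1],-u[0]]);print('centre',m+47*xh,np.arctan2(xh[1],xh[0]),np.linalg.norm(a-b))
k=ray((317,80),w,151);print('knob',k, xh@(k[:2]-m-47*xh),u@(k[:2]-m-47*xh))
E
```

```text
(0, 0, 178) [[319. 258.]]
(9.5, 19, 178) [[359. 240.]]
(9.5, -19, 178) [[279. 240.]]
(-9.5, 19, 178) [[358. 276.]]
(9.5, 19, 112) [[384. 323.]]
(9.5, 60, 112) [[523. 323.]]
(9.5, 0, 178) [[319. 240.]]
(37, 0, 112) [[320. 235.]]
(37, 95, 112) [[666. 236.]]
[ 509.93717182 -192.61356834   74.        ] [ 521.6964479  -285.67911089   74.        ] [-0.12509868  0.99005896  0.        ]
centre [ 562.44605353 -233.25451183] 0.1256887077536393 93.8055210760105
knob [ 523.94590586 -235.51612918  151.        ] -38.479953769440925 2.5825262392049715
```

```bash
python3 - <<'E'
import cv2
a=cv2.imread('pics/w1.png')[215:400,150:490]; a=cv2.convertScaleAbs(a,alpha=2.2,beta=20);cv2.imwrite('pics/w1z.png',cv2.resize(a,None,fx=2.3,fy=2.3,interpolation=cv2.INTER_CUBIC))
E
```

```text
(no output)
```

View pics/w1z.png

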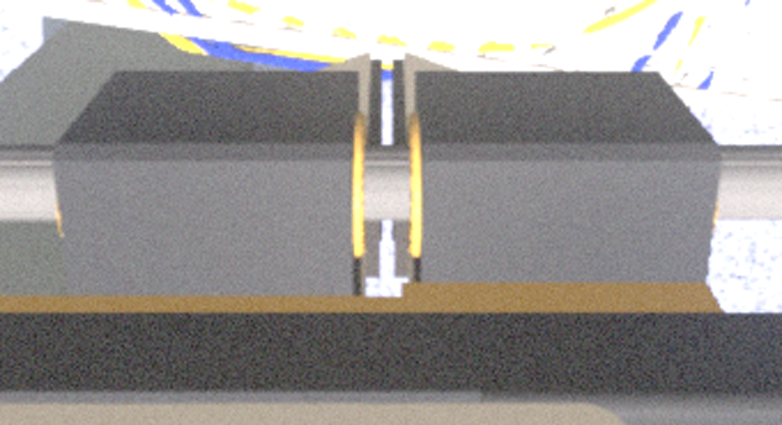

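Call:
{"method": "play_rows", "body": {
  "commands": [
    {"offset": [0, 0, 0.03], "twist": 0},
    {"offset": [0, -0.001, 0.03], "twist": 0},
    {"offset": [0.01, 0, 0.03], "twist": 0},
    {"offset": [0.02, 0, 0.006], "twist": 0},
    {"offset": [0, 0, 0], "twist": 0}
  ]
}}

```text
time: 1.85
tool_pos: [470.0, -244.0, 307.4]
tcp_rot: [-3.14, 0.001, 0.15]
contact_force: [-0.1, -0.0, -0.7]
grip_width: 0.5
```

```bash
cat > look.py <<'E'
from h import *
import sys
C=np.array([562,-232.]);a=.145
def loc(p): d=np.array(p[:2])-C; return np.array([np.cos(a)*d[0]+np.sin(a)*d[1],-np.sin(a)*d[0]+np.cos(a)*d[1],p[2]])
t=sys.argv[1]
o=status.get_obs();print(o['time'],'loc',loc(o['tool_pos']).round(1),o['tcp_rot'][2],'F',o['contact_force'].round(1),o['grip_width'])
w=viewer.capture('wrist');s=viewer.capture('scene');tp=viewer.capture('top')
A=cv2.resize(w[:260,160:480],None,fx=1.25,fy=1.25);B=cv2.resize(s[100:200,310:450],(400,286),interpolation=cv2.INTER_CUBIC)
D=cv2.resize(tp[130:250,340:520],(400,267),interpolation=cv2.INTER_CUBIC)
H=np.full((592,800,3),0,np.uint8);H[:A.shape[0],:400]=A;H[:286,400:]=B;H[290:557,400:]=D
cv2.imwrite(f'pics/{t}.png',H[:,:,::-1])
E
python3 look.py l2
```

```text
1.85 loc [-92.7   1.4 307.4] 0.1495421547109057 F [-0.1 -0.  -0.7] 0.46464200851043364
```

View pics/l2.png

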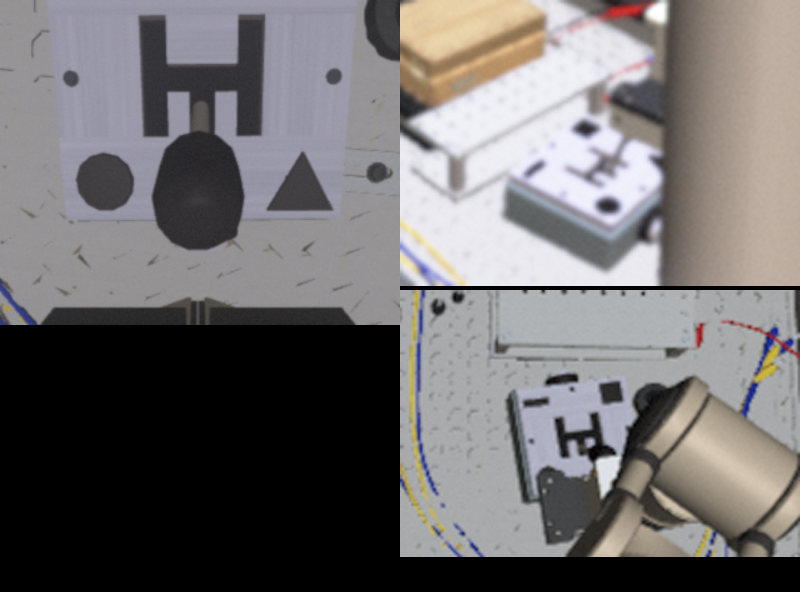

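Call:
{"method": "play_rows", "body": {
  "commands": [
    {"offset": [0.006, 0, 0], "twist": 0},
    {"offset": [0.006, 0, 0], "twist": 0},
    {"offset": [0.006, 0, 0], "twist": 0},
    {"offset": [0.006, 0, 0], "twist": 0},
    {"offset": [0.006, 0, 0], "twist": 0}
  ]
}}

```text
time: 2.5
tool_pos: [499.4, -239.4, 308.8]
tcp_rot: [3.141, -0.0, 0.148]
contact_force: [-0.5, -0.3, 1.1]
grip_width: 0.1
```

Call:
{"method": "play_rows", "body": {
  "commands": [
    {"offset": [0.005, 0, 0], "twist": 0},
    {"offset": [0.005, 0, 0], "twist": 0},
    {"offset": [0.005, 0, 0], "twist": 0},
    {"offset": [0.004, 0, 0], "twist": 0}
  ]
}}

```text
time: 2.9
tool_pos: [517.9, -236.7, 308.7]
tcp_rot: [3.142, 0.0, 0.148]
contact_force: [-3.1, -0.2, 1.2]
grip_width: 0.4
```

Call:
{"method": "play_rows", "body": {
  "commands": [
    {"offset": [0.004, 0, 0], "twist": 0},
    {"offset": [0.003, 0, 0], "twist": 0},
    {"offset": [0.003, 0, 0], "twist": 0}
  ]
}}

```text
time: 3.2
tool_pos: [527.7, -235.2, 308.7]
tcp_rot: [-3.142, 0.0, 0.148]
contact_force: [-2.3, -0.5, 1.2]
grip_width: 0.6
```

```bash
python3 look.py l3
```

```text
3.2 loc [-34.4   1.8 308.7] 0.14802910650517465 F [-2.3 -0.5  1.2] 0.5632553398316869
```

View pics/l3.png

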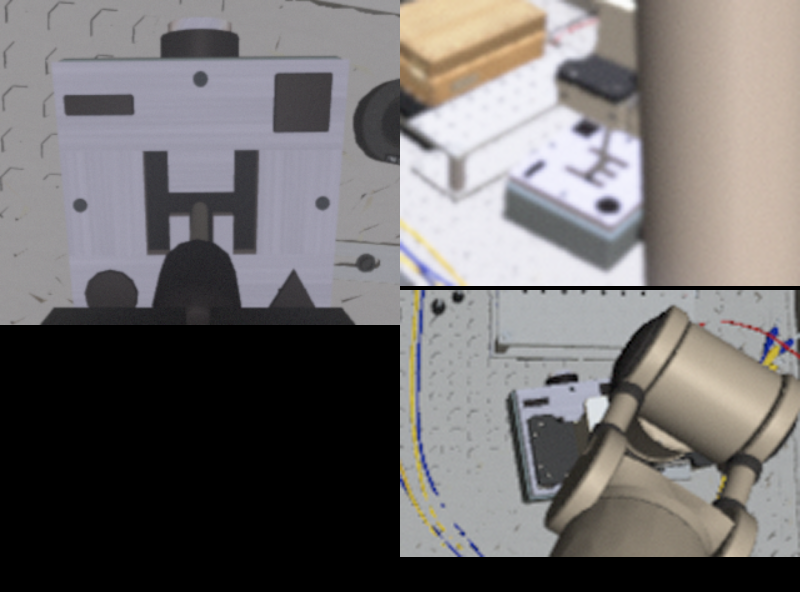

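The stem (crop ~(200,220)) is at the mouth of the channel and the force is about 2–3 N. I'll go on in small steps to the far channel wall.

Call:
{"method": "play_rows", "body": {
  "commands": [
    {"offset": [0.002, 0, 0], "twist": 0},
    {"offset": [0.002, 0, 0], "twist": 0},
    {"offset": [0.002, 0, 0], "twist": 0},
    {"offset": [0.002, 0, 0], "twist": 0}
  ]
}}

```text
time: 3.75
tool_pos: [535.6, -234.1, 308.8]
tcp_rot: [3.141, -0.0, 0.148]
contact_force: [-1.9, -0.3, 1.0]
grip_width: 0.7
```

Call:
{"method": "play_rows", "body": {
  "commands": [
    {"offset": [0.002, 0, 0], "twist": 0},
    {"offset": [0.002, 0, 0], "twist": 0}
  ]
}}

```text
time: 3.95
tool_pos: [539.6, -233.5, 308.7]
tcp_rot: [3.142, -0.0, 0.148]
contact_force: [-1.8, 0.3, 1.8]
grip_width: 0.6
```

```bash
python3 look.py l4
```

```text
3.95 loc [-22.4   1.8 308.7] 0.1480800024573381 F [-1.8  0.3  1.8] 0.5752594015332537
```

View pics/l4.png

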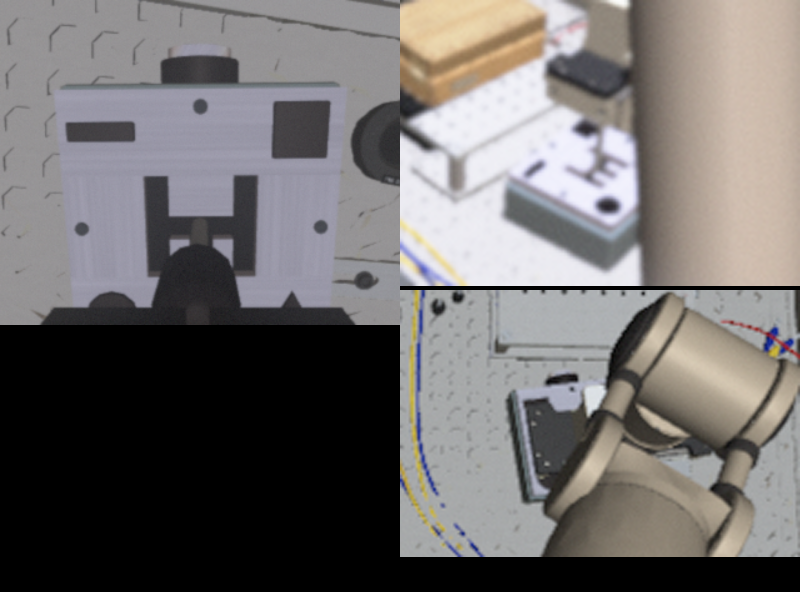

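Call:
{"method": "play_rows", "body": {
  "commands": [
    {"offset": [0.002, 0, 0], "twist": 0},
    {"offset": [0.001, 0, 0], "twist": 0}
  ]
}}

```text
time: 4.3
tool_pos: [542.4, -233.0, 308.7]
tcp_rot: [3.142, 0.0, 0.148]
contact_force: [-1.8, 1.1, 1.6]
grip_width: 0.3
```

Call:
{"method": "play_rows", "body": {
  "commands": [
    {"offset": [0.001, 0, 0], "twist": 0},
    {"offset": [0.001, 0, 0], "twist": 0}
  ]
}}

```text
time: 4.5
tool_pos: [544.4, -232.7, 308.7]
tcp_rot: [3.142, 0.0, 0.148]
contact_force: [-2.0, -0.7, 1.7]
grip_width: 0.6
```

Call:
{"method": "play_rows", "body": {
  "commands": [
    {"offset": [0.001, 0, 0], "twist": 0},
    {"offset": [0.001, 0, 0], "twist": 0}
  ]
}}

```text
time: 4.7
tool_pos: [546.3, -232.5, 308.7]
tcp_rot: [3.141, 0.0, 0.148]
contact_force: [-2.7, 0.5, 2.2]
grip_width: 0.2
```

Call:
{"method": "play_rows", "body": {
  "commands": [
    {"offset": [0.001, 0, 0], "twist": 0},
    {"offset": [0.001, 0, 0], "twist": 0}
  ]
}}

```text
time: 4.9
tool_pos: [547.7, -232.3, 308.8]
tcp_rot: [-3.141, 0.002, 0.148]
contact_force: [-9.8, -0.6, 5.6]
grip_width: 0.6
```

```bash
python3 look.py l5
```

```text
4.9 loc [-14.2   1.8 308.8] 0.1481316931756489 F [-9.8 -0.6  5.6] 0.5573830955698579
```

View pics/l5.png

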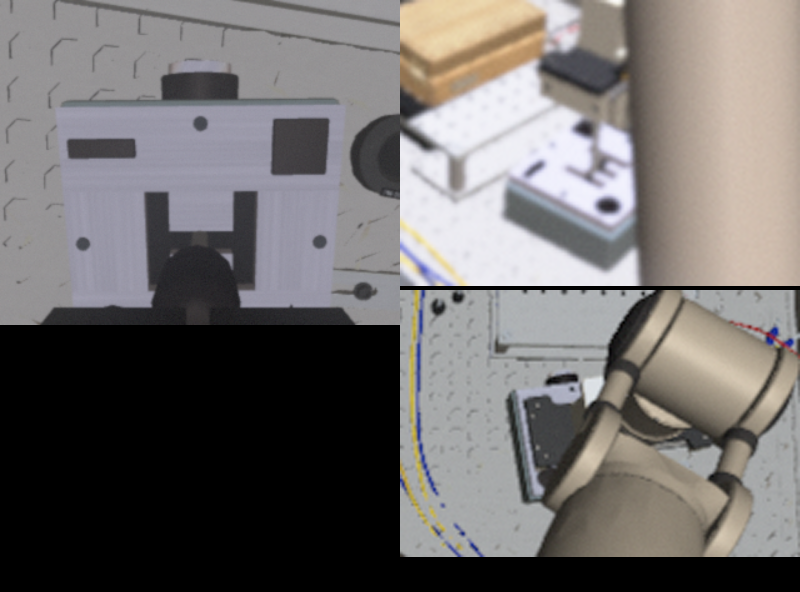

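Call:
{"method": "play_rows", "body": {
  "commands": [
    {"offset": [-0.01, 0, 0], "twist": 0},
    {"offset": [-0.02, 0, 0], "twist": 0},
    {"offset": [0, -0.025, 0], "twist": 0},
    {"offset": [0, -0.025, 0], "twist": 0},
    {"offset": [0, 0, 0], "twist": 0}
  ]
}}

```text
time: 5.55
tool_pos: [510.6, -185.0, 308.7]
tcp_rot: [-3.14, -0.0, 0.15]
contact_force: [-0.7, 1.5, -0.5]
grip_width: 0.6
```

Call:
{"method": "play_rows", "body": {
  "commands": [
    {"offset": [0.02, 0, 0], "twist": 0},
    {"offset": [0.02, 0, 0], "twist": 0},
    {"offset": [0.006, 0, 0], "twist": 0},
    {"offset": [0, 0, 0], "twist": 0}
  ]
}}

```text
time: 5.95
tool_pos: [557.1, -180.6, 308.4]
tcp_rot: [3.141, -0.0, 0.149]
contact_force: [-0.1, 0.4, 0.1]
grip_width: 0.4
```

```bash
python3 look.py l6
```

```text
5.95 loc [  2.5  51.5 308.4] 0.1485410461301162 F [-0.1  0.4  0.1] 0.39103747595148175
```

View pics/l6.png

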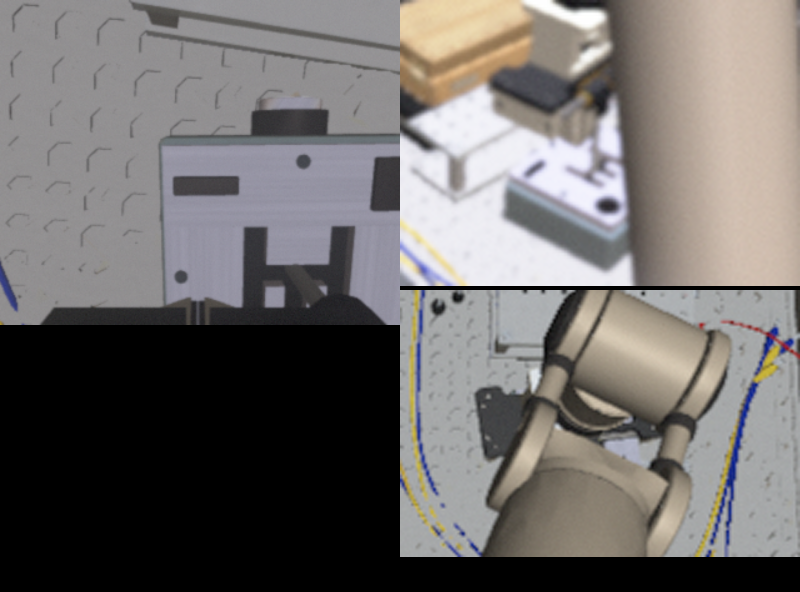

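Call:
{"method": "play_rows", "body": {
  "commands": [
    {"offset": [0, 0.006, 0], "twist": 0},
    {"offset": [0, 0.006, 0], "twist": 0},
    {"offset": [0, 0.006, 0], "twist": 0},
    {"offset": [0, 0.006, 0], "twist": 0},
    {"offset": [0, 0.005, 0], "twist": 0}
  ]
}}

```text
time: 6.6
tool_pos: [561.0, -209.6, 308.9]
tcp_rot: [-3.141, -0.0, 0.148]
contact_force: [-0.5, 2.3, 3.5]
grip_width: 0.9
```

Call:
{"method": "play_rows", "body": {
  "commands": [
    {"offset": [0, 0.004, 0], "twist": 0},
    {"offset": [0, 0.004, 0], "twist": 0},
    {"offset": [0, 0.004, 0], "twist": 0},
    {"offset": [0, 0.004, 0], "twist": 0}
  ]
}}

```text
time: 7.0
tool_pos: [563.4, -225.0, 308.5]
tcp_rot: [-3.141, 0.0, 0.148]
contact_force: [-0.0, 3.3, -0.0]
grip_width: 0.3
```

Call:
{"method": "play_rows", "body": {
  "commands": [
    {"offset": [0, 0.004, 0], "twist": 0},
    {"offset": [0, 0.004, 0], "twist": 0},
    {"offset": [0, 0.004, 0], "twist": 0}
  ]
}}

```text
time: 7.3
tool_pos: [565.1, -236.9, 308.3]
tcp_rot: [-3.141, 0.001, 0.148]
contact_force: [-0.5, 2.1, -0.7]
grip_width: -0.0
```

```bash
python3 look.py l7
```

```text
7.3 loc [  2.4  -5.3 308.3] 0.14808189909760427 F [-0.5  2.1 -0.7] -0.005253795464073122
```

View pics/l7.png

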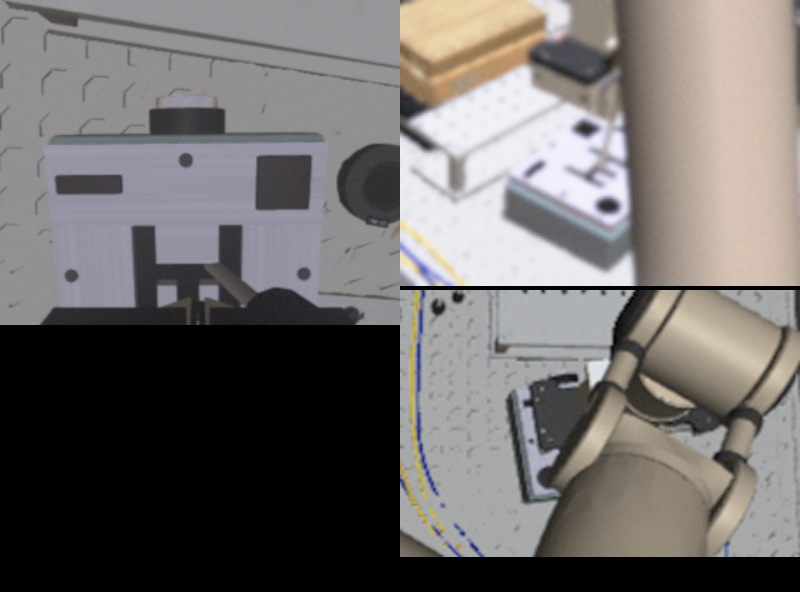

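Call:
{"method": "play_rows", "body": {
  "commands": [
    {"offset": [0, 0.003, 0], "twist": 0},
    {"offset": [0, 0.003, 0], "twist": 0},
    {"offset": [0, 0.003, 0], "twist": 0}
  ]
}}

```text
time: 7.75
tool_pos: [566.5, -245.8, 308.8]
tcp_rot: [3.141, -0.0, 0.148]
contact_force: [-0.0, 0.8, -0.1]
grip_width: 0.7
```

Call:
{"method": "play_rows", "body": {
  "commands": [
    {"offset": [0, 0.003, 0], "twist": 0},
    {"offset": [0, 0.002, 0], "twist": 0},
    {"offset": [0, 0.001, 0], "twist": 0}
  ]
}}

```text
time: 8.05
tool_pos: [567.3, -251.9, 308.7]
tcp_rot: [3.141, -0.0, 0.148]
contact_force: [-0.3, 1.3, -1.2]
grip_width: 0.8
```

```bash
python3 look.py l8
```

```text
8.05 loc [  2.4 -20.4 308.7] 0.14777796191886483 F [-0.3  1.3 -1.2] 0.8369992907425645
```

View pics/l8.png

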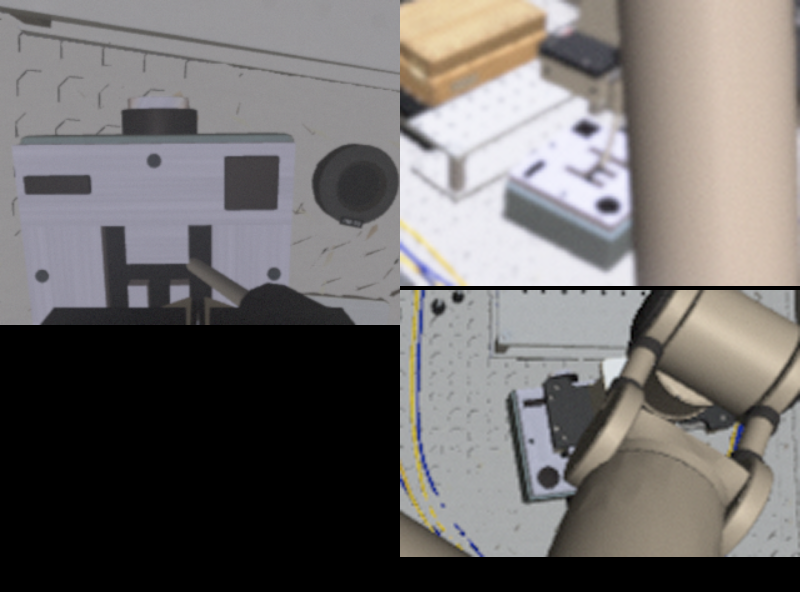

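Call:
{"method": "play_rows", "body": {
  "commands": [
    {"offset": [0, 0.002, 0], "twist": 0},
    {"offset": [0, 0.002, 0], "twist": 0},
    {"offset": [0, 0.001, 0], "twist": 0}
  ]
}}

```text
time: 8.5
tool_pos: [568.0, -256.3, 308.5]
tcp_rot: [-3.14, 0.0, 0.148]
contact_force: [0.1, 6.1, -0.7]
grip_width: 0.3
```

Call:
{"method": "play_rows", "body": {
  "commands": [
    {"offset": [0, 0.002, 0], "twist": 0},
    {"offset": [0, 0.001, 0], "twist": 0},
    {"offset": [0, 0.001, 0], "twist": 0}
  ]
}}

```text
time: 8.8
tool_pos: [568.5, -258.8, 308.0]
tcp_rot: [-3.137, 0.002, 0.149]
contact_force: [-1.7, 12.4, -0.8]
grip_width: 0.6
```

Call:
{"method": "play_rows", "body": {
  "commands": [
    {"offset": [0, 0.001, 0], "twist": 0},
    {"offset": [0, 0.001, 0], "twist": 0}
  ]
}}

```text
time: 9.0
tool_pos: [568.8, -259.9, 307.8]
tcp_rot: [-3.134, 0.002, 0.149]
contact_force: [-1.6, 16.1, 1.3]
grip_width: 0.5
```

```bash
python3 look.py l9
```

```text
9.0 loc [  2.7 -28.5 307.8] 0.1489208015544623 F [-1.6 16.1  1.3] 0.500265281600235
```

View pics/l9.png

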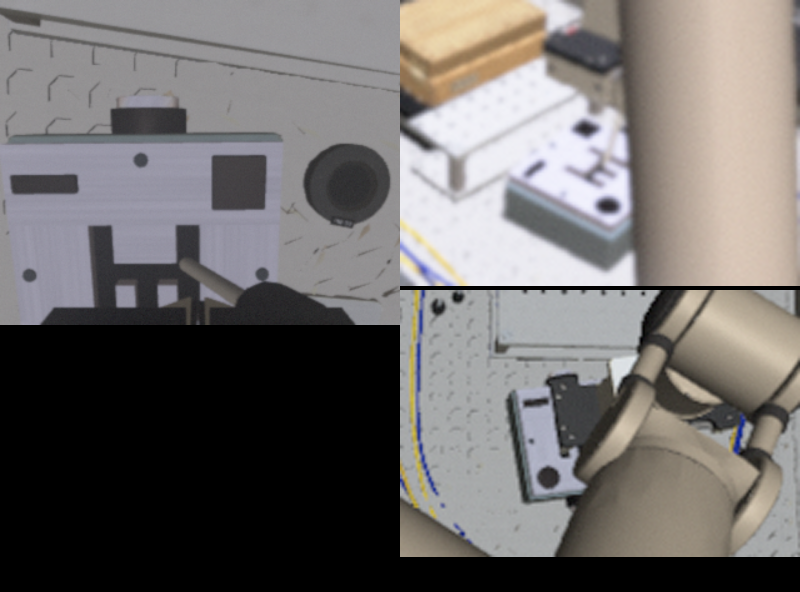

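```bash
python3 - <<'E'
import cv2,numpy as np
a=cv2.imread('pics/top0.png')[60:170,370:490];b=cv2.imread('pics/scene0.png')[70:180,260:420]
H=np.hstack([cv2.resize(a,(440,403),interpolation=cv2.INTER_CUBIC),cv2.resize(b,(352,242),interpolation=cv2.INTER_CUBIC)[:, :].repeat(1,0) if 0 else cv2.copyMakeBorder(cv2.resize(b,(352,242),interpolation=cv2.INTER_CUBIC),0,161,0,0,cv2.BORDER_CONSTANT)])
cv2.imwrite('pics/wood.png',H)
E
```

```text
(no output)
```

View pics/wood.png

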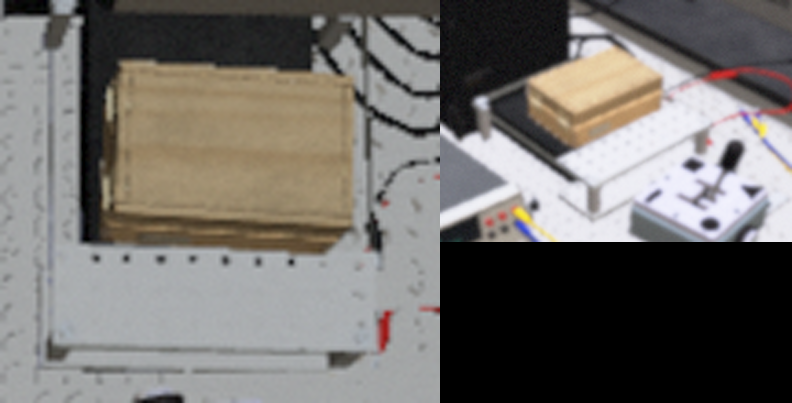

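```bash
python3 - <<'E'
from h import *
ct,cs=pose('top'),pose('scene')
for a,b in [((350,228),(661,80)),((105,212),(580,118)),((380,350),(703,130)),((55,347),(596,185))]:
    k1=np.array(a)/3.667+[370,60];k2=np.array([(b[0]-440)/2.2+260,b[1]/2.2+70])
    X=cv2.triangulatePoints(ct[0]@np.c_[ct[1],ct[2]],cs[0]@np.c_[cs[1],cs[2]],k1.astype(float),k2);print((X[:3]/X[3]).ravel().round())
E
```

```text
[ 754. -341.  121.]
[ 754. -166.  128.]
[ 691. -386.   42.]
[ 673. -135.   70.]
```

The wood block tops out at about z=125 with x≥754, and the shelf at about z=70. Both are well below the gripper body (z≥196), so I'll go round to the far side of the knob.

Call:
{"method": "play_rows", "body": {
  "commands": [
    {"offset": [0, -0.01, 0], "twist": 0},
    {"offset": [0, -0.02, 0], "twist": 0},
    {"offset": [0.02, 0, 0], "twist": 0},
    {"offset": [0.02, 0, 0], "twist": 0},
    {"offset": [0.004, 0, 0], "twist": 0}
  ]
}}

```text
time: 9.65
tool_pos: [609.4, -226.2, 309.2]
tcp_rot: [3.139, -0.002, 0.149]
contact_force: [0.3, 0.3, -1.1]
grip_width: 0.4
```

Call:
{"method": "play_rows", "body": {
  "commands": [
    {"offset": [0, 0.02, 0], "twist": 0},
    {"offset": [0, 0.02, 0], "twist": 0},
    {"offset": [0, 0.013, 0], "twist": 0},
    {"offset": [0, 0, 0], "twist": 0},
    {"offset": [0, 0, 0], "twist": 0}
  ]
}}

```text
time: 10.15
tool_pos: [615.5, -278.8, 308.6]
tcp_rot: [-3.141, 0.0, 0.147]
contact_force: [-0.2, -0.3, -0.3]
grip_width: 0.3
```

```bash
python3 look.py l10
```

```text
10.15 loc [ 46.2 -54.  308.6] 0.1472252210863576 F [-0.2 -0.3 -0.3] 0.33512633739209025
```

View pics/l10.png

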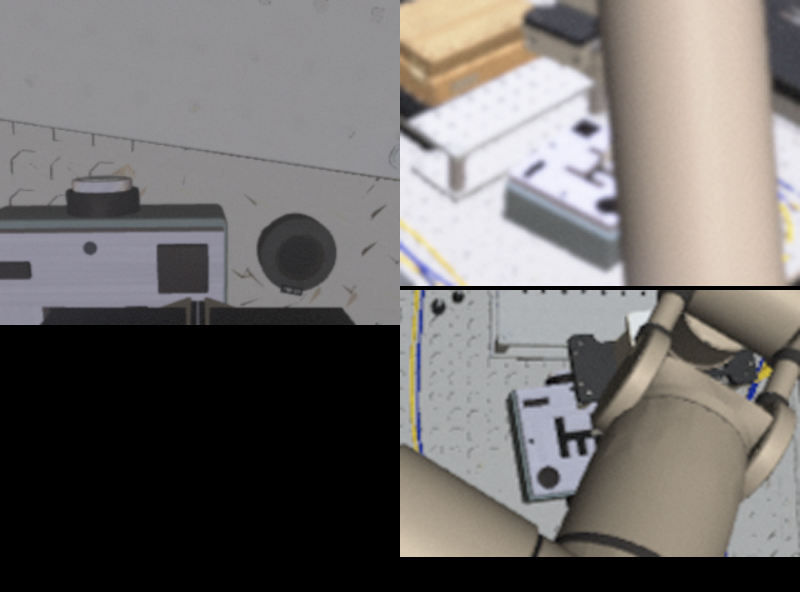

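Call:
{"method": "play_rows", "body": {
  "commands": [
    {"offset": [0, -0.002, 0.008], "twist": 0},
    {"offset": [-0.006, 0, 0], "twist": 0},
    {"offset": [-0.005, 0, 0], "twist": 0},
    {"offset": [-0.005, 0, 0], "twist": 0},
    {"offset": [-0.005, 0, 0], "twist": 0}
  ]
}}

```text
time: 10.8
tool_pos: [594.7, -279.8, 301.0]
tcp_rot: [3.141, -0.002, 0.148]
contact_force: [2.8, 0.9, -0.5]
grip_width: 0.4
```

Call:
{"method": "play_rows", "body": {
  "commands": [
    {"offset": [-0.005, 0, 0], "twist": 0},
    {"offset": [-0.005, 0, 0], "twist": 0},
    {"offset": [-0.005, 0, 0], "twist": 0}
  ]
}}

```text
time: 11.1
tool_pos: [579.8, -282.2, 301.3]
tcp_rot: [3.14, -0.002, 0.148]
contact_force: [4.3, -0.7, 1.9]
grip_width: 0.2
```

Call:
{"method": "play_rows", "body": {
  "commands": [
    {"offset": [-0.004, 0, 0], "twist": 0},
    {"offset": [-0.004, 0, 0], "twist": 0},
    {"offset": [-0.004, 0, 0], "twist": 0}
  ]
}}

```text
time: 11.4
tool_pos: [567.8, -283.9, 300.7]
tcp_rot: [3.141, -0.0, 0.148]
contact_force: [3.7, 0.8, 1.1]
grip_width: 0.5
```

```bash
python3 look.py l11
```

```text
11.4 loc [ -1.8 -52.2 300.7] 0.14793162385444036 F [3.7 0.8 1.1] 0.4979950864999548
```

View pics/l11.png

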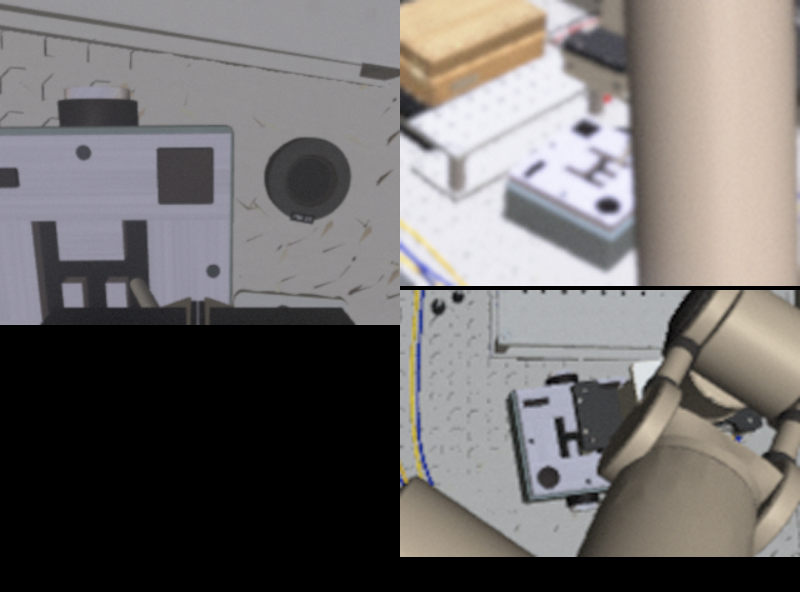

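The stem (crop ~(140,290)) is entering the near-right slot. I'll carry on to the stop.

Call:
{"method": "play_rows", "body": {
  "commands": [
    {"offset": [-0.004, 0, 0], "twist": 0},
    {"offset": [-0.004, 0, 0], "twist": 0},
    {"offset": [-0.003, 0, 0], "twist": 0}
  ]
}}

```text
time: 11.85
tool_pos: [556.9, -285.2, 300.1]
tcp_rot: [-3.14, 0.0, 0.148]
contact_force: [3.2, 1.6, -4.1]
grip_width: 0.1
```

Call:
{"method": "play_rows", "body": {
  "commands": [
    {"offset": [-0.003, 0, 0], "twist": 0},
    {"offset": [-0.002, 0, 0], "twist": 0},
    {"offset": [-0.002, 0, 0], "twist": 0}
  ]
}}

```text
time: 12.15
tool_pos: [550.3, -286.1, 300.5]
tcp_rot: [-3.141, -0.001, 0.148]
contact_force: [8.0, 2.7, -6.6]
grip_width: 0.3
```

Call:
{"method": "play_rows", "body": {
  "commands": [
    {"offset": [-0.001, 0, 0], "twist": 0},
    {"offset": [-0.001, 0, 0], "twist": 0}
  ]
}}

```text
time: 12.35
tool_pos: [549.1, -286.2, 300.4]
tcp_rot: [-3.141, -0.003, 0.148]
contact_force: [10.6, 4.0, -7.7]
grip_width: 0.5
```

```bash
python3 look.py l12
```

```text
12.35 loc [-20.6 -51.8 300.4] 0.14784839496812818 F [10.6  4.  -7.7] 0.5176078441825835
```

View pics/l12.png

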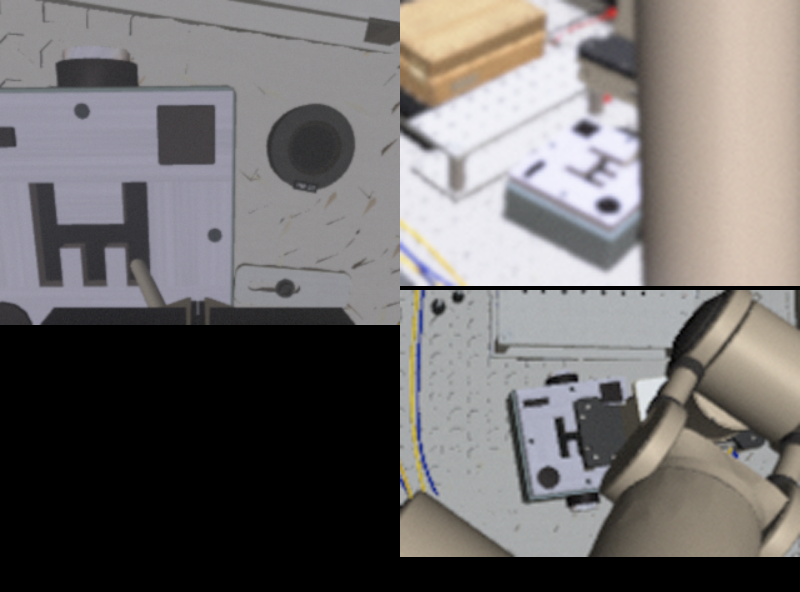

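Call:
{"method": "play_rows", "body": {
  "commands": [
    {"offset": [-0.001, 0, 0], "twist": 0},
    {"offset": [-0.001, 0, 0], "twist": 0}
  ]
}}

```text
time: 12.7
tool_pos: [547.9, -286.3, 300.4]
tcp_rot: [-3.142, -0.005, 0.148]
contact_force: [16.3, 5.1, -10.4]
grip_width: 0.5
```

Call:
{"method": "play_rows", "body": {
  "commands": [
    {"offset": [-0.001, 0, 0], "twist": 0},
    {"offset": [0, 0, 0], "twist": 0}
  ]
}}

```text
time: 12.9
tool_pos: [547.3, -286.3, 300.4]
tcp_rot: [3.141, -0.007, 0.148]
contact_force: [17.7, 4.6, -11.1]
grip_width: 0.2
```

At the stop now (17.7 N, no further travel). I'll retreat in +x, then rise and look from above.

Call:
{"method": "play_rows", "body": {
  "commands": [
    {"offset": [0.01, 0, 0], "twist": 0},
    {"offset": [0.02, 0, 0], "twist": 0},
    {"offset": [0.01, 0, -0.02], "twist": 0},
    {"offset": [0, 0, -0.04], "twist": 0},
    {"offset": [0, 0, -0.04], "twist": 0}
  ]
}}

```text
time: 13.4
tool_pos: [584.6, -281.5, 401.3]
tcp_rot: [-3.141, 0.003, 0.148]
contact_force: [1.0, -1.0, 0.4]
grip_width: 0.4
```

Call:
{"method": "play_rows", "body": {
  "commands": [
    {"offset": [-0.04, 0, -0.02], "twist": 0},
    {"offset": [-0.04, 0, 0], "twist": 0},
    {"offset": [-0.04, 0, 0], "twist": 0},
    {"offset": [-0.04, 0, 0], "twist": 0},
    {"offset": [0, 0, 0], "twist": 0}
  ]
}}

```text
time: 13.9
tool_pos: [422.6, -305.4, 421.4]
tcp_rot: [3.141, 0.003, 0.145]
contact_force: [0.9, 0.1, 0.2]
grip_width: 0.1
```

Call:
{"method": "play_rows", "body": {
  "commands": [
    {"offset": [0, 0, 0], "twist": 0},
    {"offset": [0, 0, 0], "twist": 0}
  ]
}}

```text
time: 14.1
tool_pos: [427.1, -305.1, 421.1]
tcp_rot: [3.141, -0.0, 0.148]
contact_force: [0.0, -0.1, 0.0]
grip_width: 0.8
```

```bash
python3 look.py l13; python3 - <<'E'
from h import *
o=status.get_obs();cv2.imwrite('pics/w13.png',viewer.capture('wrist')[:,:,::-1]);np.save('o13.npy',np.r_[o['tool_pos'],o['tcp_rot']])
E
```

```text
14.1 loc [-144.   -52.8  421.1] 0.1481263086067035 F [ 0.  -0.1  0. ] 0.7522987301535555
```

View pics/l13.png

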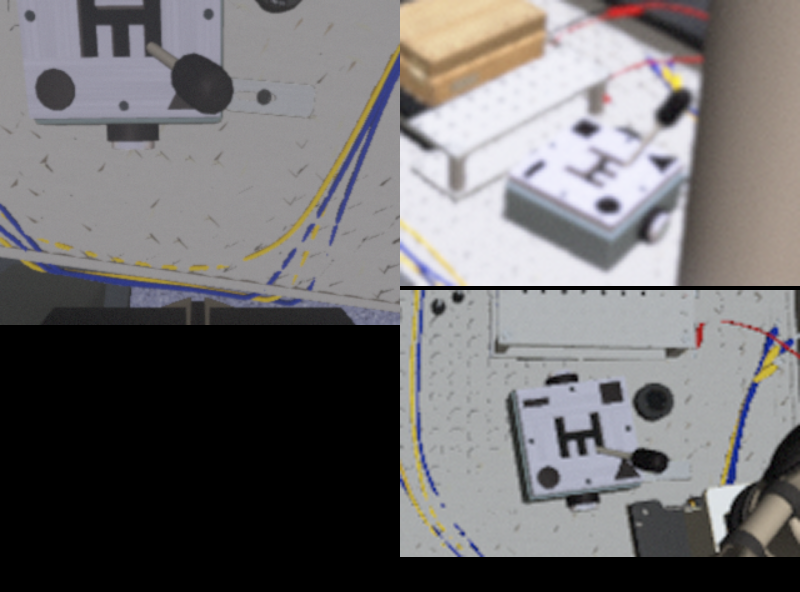

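View pics/w13.png

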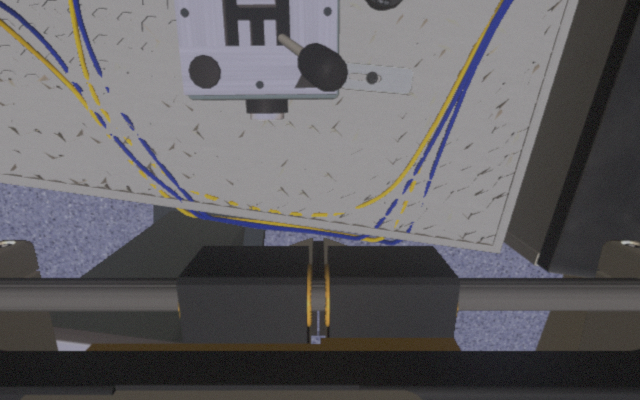

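```bash
python3 - <<'E'
from h import *
from scipy.optimize import least_squares
ct,cs=pose('top'),pose('scene');v=np.load('o13.npy');w=pose('wrist',dict(tool_pos=v[:3],tcp_rot=v[3:]))
obs=[((452.5,206.4),ct),((406.3,136.7),cs),((322.5,67.5),w)]
s=least_squares(lambda X:np.concatenate([(proj(X,c)-u).ravel() for u,c in obs]),[520,-290,143]);print(s.x,s.fun.round(1))
a=.145;C=np.array([562,-232]);d=s.x[:2]-C;M=np.array([[np.cos(a),np.sin(a)],[-np.sin(a),np.cos(a)]])
l=M@d;print('local',l,'dist tri',np.hypot(l[0]+47,l[1]+47),'lever',np.arctan2(l[0],s.x[2]-10))
for lv,ls in((-.35,-.35),(-.27,-.35),(-.35,-.38)):
    # direction approx
    n=np.array([np.tan(lv),np.tan(ls),1]);n/=np.linalg.norm(n);P=np.r_[C+M.T@(150*n[:2]),10+150*n[2]]
    print(lv,P.round(),[proj(P,c).round(1).tolist() for _,c in obs])
E
```

```text
[ 521.78291423 -293.07992117  142.45814124] [-0.3 -0.7 -0.2 -0.2  0.1  0.2]
local [-48.6206301  -54.62787829] dist tri 7.7981388219247165 lever -0.35179509331306863
-0.35 [ 521. -287.  143.] [[[449.9, 206.0]], [[405.0, 137.2]], [[313.8, 67.6]]]
-0.27 [ 532. -287.  146.] [[[450.0, 201.5]], [[402.1, 134.7]], [[315.5, 49.6]]]
-0.35 [ 522. -291.  142.] [[[451.3, 205.7]], [[405.5, 136.9]], [[319.7, 67.1]]]
```

Knob measured at z=142, 8 mm from the triangle marker, with lean ≈ −0.35. It's home and the arm is clear, so I'll hand in.

```bash
python3 -c "
from plant import status,ticket
o=status.get_obs();print(o['time'],o['contact_force'],abs(o['dq']).max());print(ticket.close_job())"
```

```text
14.3 [-0.78389983  0.72435349 -0.48959691] 0.002975527876506155
the job is handed in; nothing more can be done
None
```

The lever is home in the slot beside the triangular marker, and I handed the job in at 14.3 s of the 43 s allowed. No verdict came back, so this rests on my own checks.

With the fingers closed, I used their outer faces to push the lever:
1. I pushed it out of the rest slot to the far wall of the channel (about 10 N).
2. I pushed it right along the channel to its end (about 16 N).
3. I pushed it back into the near-right slot until it stopped, at about 21 N wrist force in total, below the 35 N limit.

I then backed off, rose and moved clear.

**Last checks:**
- **Lever:** three views put the knob 142 mm high, about 8 mm from the triangle marker's centre, leaning about −0.35 rad along the slot. The views agree to within 0.7 px.
- **Robot:** it was still and well clear, reading only sensor noise of about 1 N.
- **Other things:** the power sensor and base clamp looked unmoved in the final pictures. I did not re-check the other bystanders, but the arm never went near them.

**Disagreements:**
- **Sideways lean:** the knob measured about 55 mm off centre in y, against the 49 mm given. This is within the stated play plus calibration error.
- **Plate height:** the single-view fits of the plate height were poor. The top and scene cameras together gave 75 mm for the plate and markers, against the given 70 to 74 mm, and the wrist camera agreed on the selector's position to about 2 mm.

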